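Kahk moulds into the foam of the tilt-out bin

ROBOT

A 6-joint arm with a two-finger parallel gripper is mounted at the origin on the work surface. World frame = base frame: x ahead of the robot, y to its left, z up, the work surface at z = 0. Lengths are in mm, angles in degrees, forces in N, time in s.
With the tool pointing down it reaches from about 350 to 850 mm from the base axis. Payload 8.1 kg.
Tool frame: the origin (TCP) lies between the finger pads; the fingertips stand 22 mm ahead of it and the grasp point (between the pads) lies 3 mm ahead of it; z points along the fingers, y is the line along which they close (so a half turn about z gives the same grasp; the last joint's range is limited). The gripper opens to 85 mm and grips with 20 to 120 N. Pads are 22 mm wide; open, the fingers measure 114 mm over their backs; the gripper's body (76 mm by 85 mm) begins 54 mm behind the grasp point. The pads swing forward as they close: fully open they stand 13 mm farther back than shut.
Start: joints at [69.591, 7.471, 85.268, -0, 87.261, -4.893], TCP at [160.479, 578.145, 253.292] pointing down, gripper open.
Joint ranges: [-169.43, 169.43], [-51.17, 129.36], [1.28, 143.12], [-76.62, 256.62], [0, 156.53], [-152.29, 152.29]. Speed limits (degrees/s): [136.94, 136.94, 159.86, 180, 180, 180].

INTERFACE

Orientations are given as [roll, pitch, yaw] about the fixed x, y, z axes, in that order (R = Rz(yaw) Ry(pitch) Rx(roll)).
In Python, from bench import r, vision gives the robot as it stands.
- The arm moves only by the tool step_arm, never from a script. Its argument "targets" is a list that holds one entry, the list of rows, each a list of 6 numbers: the shift along the world's x, y, z in mm, then the turn, a rotation vector about the world's x, y, z in rad. In form: [[[x, y, z, rx, ry, rz], ...]]. A call has 1 to 12 rows; each row is the pose to reach, as a shift and turn from the pose commanded when the call began; what a row does not reach only later rows make up. A row lasts 1/12 s, in which the tool goes at most 41.7 mm and 7.16 degrees, less where a joint would pass 70% of its speed; a pose out of reach is approached as far as the arm can. A call with a gripper value outside its range is refused whole. "fingers" is the gripper's target within -1 to 1 (shut at 1, half-way at 0, fully open at -1), set as the call begins (left out, the last holds). The fingers move at their own pace and stop on an object; "newtons" is the grip in N (left out, the last holds). Time passes only in rows, so rows that repeat a pose let the fingers close. It gives the time, the measured TCP pose, the force, the opening and the grip force at its end, in the units of the state.
- r.sense(): the state, without advancing time (a new reading comes with each control period).
- vision.snapshot(name): name is "scene" or "top"; returns a dict with "img" (400x640x3 uint8, blue, green, red), "mtx" (3x3 intrinsics, pixels), "eye" and "attitude" of the camera in the world. Camera axes: x right, y up, looking along -z (the intrinsics and any distortion apply to the point x, -y, -z); pixel columns grow to the right and rows downward; lengths in mm; the calibration is good to about 2 mm. A picture is of the moment at which its call begins. There is no depth.
- r.hand_in(): hands the job in; it is judged then, once.
The state is a dict: "time": time; "joint_pos": joint angles; "qd": joint speeds; "joint_efforts": joint torques, N m; "tool_pos": TCP position; "tcp_rot": TCP orientation; "ft_force": force on the tool from outside, world axes, zero at the start; "wrist_torque": the same for the moment, N m; "finger_gap": finger opening in mm; "grip_force": force on a finger pad.
Only numpy, scipy, OpenCV 4.12 (cv2) and the standard library are available. Lean on these libraries where they do the work, as an engineer would, in place of code of your own. Each camera call takes 0.05 s, during which the arm holds its last target. There are 200 camera calls.

TASK

Put the two wooden kahk moulds away in the foam liner of the tipped-open white bin: the square-headed one in the square-headed pocket and the round-headed one in the round-headed pocket, each pressed down until it is fully home on the pocket's bottom. Let go of both, and leave the sippy cup, bowl, pot lid and baby jar standing where they are.

Things in the scene. Friction and masses are not known exactly. Their poses are not given: they have to be found in the camera images.
- square_mould: Wooden paddle-shaped kahk mould with a square head, lying flat, 140 mm long, 36 mm thick throughout, about 0.13 kg. Origin at mid-length on the underside; x points to the head, z up. Head: x = 14 to 70 mm, 56 mm wide. Handle: x = -70 to 14 mm, 24 mm wide. Lower outer edges bevelled 4 mm at 45 degrees. Its start place and yaw vary widely.
- round_mould: The same kind of wooden mould with a round head, lying flat, 141 mm long, 36 mm thick throughout, about 0.13 kg. Origin on the underside, 70 mm from the handle's end; x points to the head, z up. Head: disc of 62 mm diameter centred at x = 40 mm. Handle: x = -70 to about 10 mm, 24 mm wide. Lower outer edges bevelled 4 mm. Its start place and yaw vary widely.
- foam: Dark grey foam slab, 192 x 222 mm, fixed in the white bin (place and yaw vary), sloping 30 degrees, low edge towards the robot. Origin at the middle of its flat top face; x up the slope, y across it to the robot's left, z square out of the face. Two mould-shaped pockets cut square to the face, 2 mm clearance all round, 16 mm deep when pressed: a seated mould stands 20 mm proud.
- square_floor (a joint): How far the soft grey floor of the square-headed pocket is pressed, m: 0 = 6 mm below the foam's face, 0.010 = fully down, 16 mm. It starts at 0 to 0.003, yields under about 8 N along the foam's -z and stays down; a mould put in without pressing stays up on it.
- round_floor (a joint): The same for the round-headed pocket.
- square_head (a point): Point on the square mould's underside at x = 42 mm, below the middle of its head.
- square_tail (a point): Point on the square mould's underside at x = -60 mm, near the end of its handle.
- round_head (a point): Point on the round mould's underside at x = 40 mm, below the middle of its head.
- round_tail (a point): Point on the round mould's underside at x = -60 mm, near the end of its handle.
- square_pocket_head (a point): Where point square_head lies when that mould is fully home: foam frame x = 42, y = 55.5, z = -16 mm. This pocket has its head up the slope: the mould's origin belongs at foam x = 0, y = 55.5, z = -16 mm, its x along the foam's +x.
- square_pocket_tail (a point): Where point square_tail lies when that mould is fully home: foam frame x = -60, y = 55.5, z = -16 mm.
- round_pocket_head (a point): Where point round_head lies when that mould is fully home: foam frame x = -40, y = -55.5, z = -16 mm. This pocket has its head down the slope: the mould's origin belongs at foam x = 0, y = -55.5, z = -16 mm, its x along the foam's -x.
- round_pocket_tail (a point): Where point round_tail lies when that mould is fully home: foam frame x = 60, y = -55.5, z = -16 mm.
- sippy_cup: Bystander: green sippy cup with white cap and closed flip spout, 72 mm across, 121 mm high; origin under its centre.
- bowl: Bystander: stainless bowl, 130 mm across, 55 mm high; origin under its centre.
- pot_lid: Bystander: aluminium pot lid with black knob, 156 mm across, 35 mm high; origin under its centre.
- baby_jar: Bystander: glass baby jar with cap, 56 mm across, 75 mm high; origin under its centre.
Not all that is in view belongs to the job. What is shaped like the round_mould but purple is not meant.

How it is judged:
By the outcome, as a careful person would: the job done as asked, in the order asked, and still so for the second after the job is handed in, with the robot touching nothing.
It also fails if it takes over 58 s, if anything falls off the work surface, if the arm or the gripper's body presses on something with over 40 N, if the wrist force passes 120 N, or if a joint passes its speed limit or range.

## Working session

There is one attempt and no reset: what is moved stays moved. The work goes in short steps, Python scripts to look and compute and a tool call to move; the robot and the scene stay as the last step left them, time stands still between calls to the robot, and variables do not carry over. Pictures are saved under pics/ and viewed, at most 10 in all, crops included, and the job is handed in when it is done.

Besides the shell and the picture viewer there is one more tool, called after ">>>" by a JSON object that holds its "op" and its "data". step_arm: Moves the arm, as the interface text tells. Its arguments: {"type":"object","properties":{"targets":{"type":"array"},"fingers":{"type":"number"},"newtons":{"type":"number"}},"required":["targets"]}

```bash
ls; mkdir -p pics; python3 - <<'E'
from bench import r, vision
import cv2,json
for n in("scene","top"):
    s=vision.snapshot(n); cv2.imwrite(f"pics/{n}0.png",s["img"]); print(n,s["mtx"],s["eye"],s["attitude"],[k for k in s])
print(r.sense())
E
```

```text
pics
scene [[364.24257516   0.         314.123851  ]
 [  0.         364.24257516 197.19115475]
 [  0.           0.           1.        ]] [1231.35772812 -290.55344812  938.22598029] [42.94970414 -0.41779938 68.30108448] ['img', 'mtx', 'eye', 'attitude']
top [[490.66929355   0.         316.08369467]
 [  0.         490.66929355 202.85874886]
 [  0.           0.           1.        ]] [ 230.88909776   21.25800295 1690.4674085 ] [  9.62355236  -0.31209781 -89.54678751] ['img', 'mtx', 'eye', 'attitude']
{'time': 0.1, 'joint_pos': array([ 6.95898774e+01,  7.51021236e+00,  8.53248090e+01, -2.15505098e-03,
        8.72618217e+01, -4.89191836e+00]), 'qd': array([ 0.0238037 ,  0.00560781, -0.105923  ,  0.03773657, -0.00155367,
       -0.00650193]), 'joint_efforts': array([ 1.34085665e-03, -5.70948100e+01, -5.01943767e+01, -1.14353211e-04,
        8.08986370e-03, -3.35426193e-05]), 'tool_pos': array([160.34096446, 577.68913731, 252.33827548]), 'tcp_rot': array([-1.79903326e+02, -6.11385030e-03,  1.64481895e+02]), 'ft_force': array([-0.15906321,  0.69248936,  0.25802188]), 'wrist_torque': array([-0.06120155, -0.01897948, -0.07140052]), 'grip_force': 0.0, 'finger_gap': 85.1934057780153}
```

View pics/scene0.png

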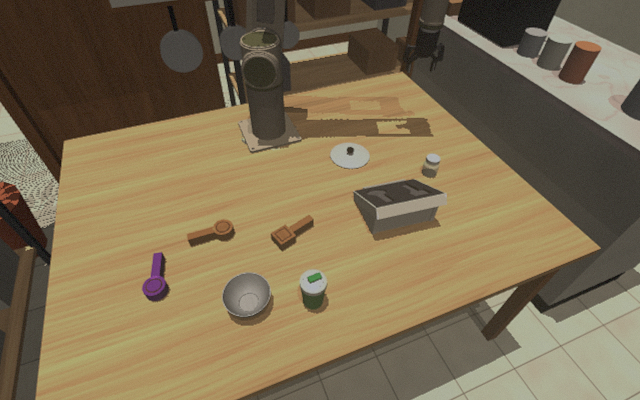

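View pics/top0.png

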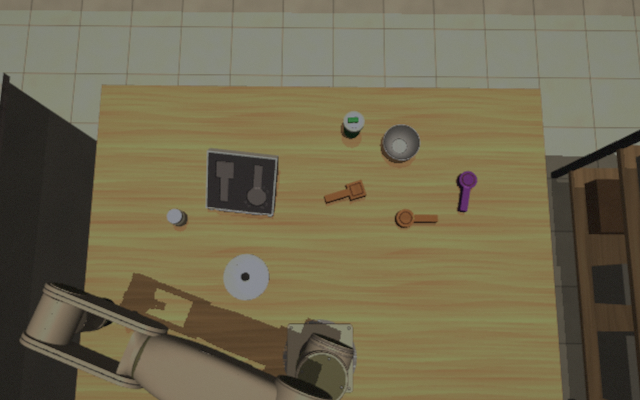

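The top view shows the robot base near (320,360). The candidates are:
- a brown square-headed mould at (345,192)
- a brown round-headed mould at (415,218)
- a purple round-headed lookalike at (466,190), which I'm rejecting by colour

The foam is at (241,183) in the top view and (400,195) in the scene view. Next I'll make one close crop and the first colour masks.

```bash
cat > h.py <<'E'
import numpy as np, cv2
from scipy.spatial.transform import Rotation as Ro
from bench import r, vision
def cam(n):
    s=vision.snapshot(n); s["R"]=Ro.from_euler("xyz",s["attitude"],degrees=True).as_matrix(); return s
def ray(s,p):
    d=np.linalg.solve(s["mtx"],[p[0],p[1],1.]); d=s["R"]@(d*[1,-1,-1]); return d/np.linalg.norm(d)
def onz(s,p,z):
    d=ray(s,p); return s["eye"]+d*(z-s["eye"][2])/d[2]
def proj(s,P):
    c=s["R"].T@(np.asarray(P,float)-s["eye"]); q=s["mtx"]@(c*[1,-1,-1]); return q[:2]/q[2]
def tri(a,pa,b,pb):
    A=[];y=[]
    for s,p in((a,pa),(b,pb)):
        d=ray(s,p);M=np.eye(3)-np.outer(d,d);A.append(M);y.append(M@s["eye"])
    A=np.vstack(A);y=np.hstack(y);P=np.linalg.lstsq(A,y,rcond=None)[0];return P,np.abs(A@P-y).max()
E
python3 - <<'E'
from h import *
T=cam("top");S=cam("scene")
print(proj(T,[0,0,0]),proj(S,[0,0,0]))
crop=lambda s,x,y,w,h,k:cv2.resize(s["img"][y:y+h,x:x+w],None,fx=k,fy=k,interpolation=cv2.INTER_CUBIC)
a=cv2.convertScaleAbs(crop(T,200,145,80,75,5),alpha=1.8); b=cv2.convertScaleAbs(crop(S,350,175,100,60,4),alpha=1.8)
c=cv2.convertScaleAbs(crop(T,320,170,160,60,5)[:, :800],alpha=1.5)
W=np.zeros((375,800,3),np.uint8); W[:375,:400]=a; W[:240,400:800]=b
cv2.imwrite("pics/foam1.png",W); cv2.imwrite("pics/m1.png",c)
for n,s in(("top",T),("scene",S)):
    hsv=cv2.cvtColor(s["img"],cv2.COLOR_BGR2HSV)
    for p in ([(345,193),(425,218),(300,200),(466,180)] if n=="top" else [(283,238),(205,238),(250,200),(155,290)]): print(n,p,hsv[p[1],p[0]])
E
```

```text
[319.16446392 356.68202862] [268.6332064  131.43637735]
top (345, 193) [ 13 158 124]
top (425, 218) [ 14 154 124]
top (300, 200) [ 19 121 133]
top (466, 180) [146 139 103]
scene (283, 238) [ 13 142 142]
scene (205, 238) [ 15 127  70]
scene (250, 200) [ 18 116 174]
scene (155, 290) [153 104  98]
```

View pics/foam1.png

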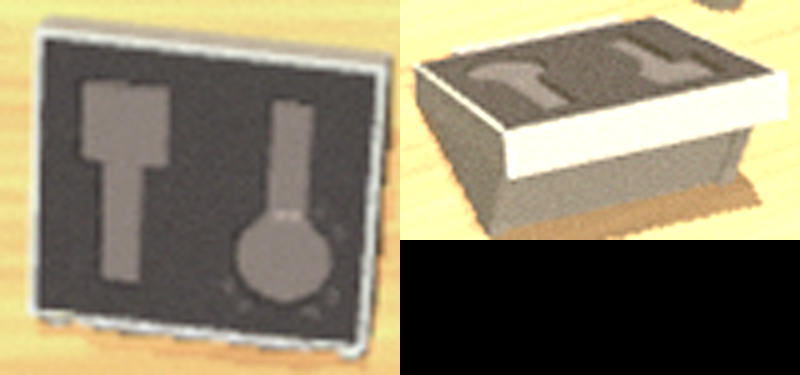

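View pics/m1.png

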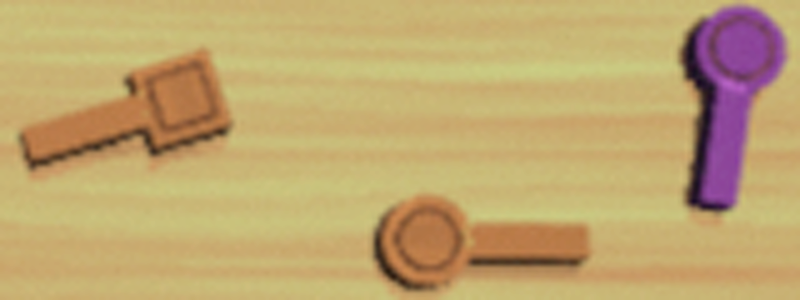

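The crops show:
- **Moulds:** the square mould has its head at (357,190) and the round mould's head is at (405,218). The purple one is clearly separate.
- **Foam:** it is a dark quad with the square pocket on the left, head up-slope, and the round pocket on the right, head down-slope.

Next I'll measure the moulds by mask moments on z=36, and the foam by its corners in both views.

```bash
cat >> h.py <<'E'
def big(m,seed=None):
    n,l,st,c=cv2.connectedComponentsWithStats(m.astype(np.uint8))
    i=1+np.argmax(st[1:,4]) ; return l==i
def mould(s,box,z=36.,k=4,x0=None):
    x,y,w,h=box; g=cv2.resize(s["img"][y:y+h,x:x+w],None,fx=k,fy=k,interpolation=cv2.INTER_CUBIC)
    H=cv2.cvtColor(cv2.GaussianBlur(g,(5,5),0),cv2.COLOR_BGR2HSV).astype(int)
    m=big((H[...,0]<=16)&(H[...,1]>135)&(H[...,2]>85))
    v,u=np.nonzero(cv2.morphologyEx(m.astype(np.uint8),cv2.MORPH_CLOSE,np.ones((9,9))))
    P=np.array([onz(s,((a+.5)/k-.5+x,(b+.5)/k-.5+y),z)[:2] for a,b in zip(u,v)])
    c=P.mean(0); ax=np.linalg.svd(P-c,full_matrices=False)[2][0]
    t=(P-c)@ax
    if (t**3).sum()>0: ax=-ax;t=-t   # long thin tail = handle side
    n=(P-c)@[-ax[1],ax[0]]
    return c,np.degrees(np.arctan2(ax[1],ax[0])),np.percentile(t,[.3,99.7]),np.percentile(n,[.3,99.7]),m
def quad(s,box,vmax=95,k=4):
    x,y,w,h=box; g=cv2.resize(s["img"][y:y+h,x:x+w],None,fx=k,fy=k,interpolation=cv2.INTER_CUBIC)
    H=cv2.cvtColor(g,cv2.COLOR_BGR2HSV); m=(H[...,1]<70)&(H[...,2]<vmax)
    m=big(m); c=max(cv2.findContours(m.astype(np.uint8),cv2.RETR_EXTERNAL,cv2.CHAIN_APPROX_NONE)[0],key=cv2.contourArea)
    hull=cv2.convexHull(c); e=.01
    while len(q:=cv2.approxPolyDP(hull,e*cv2.arcLength(hull,True),True))>4: e+=.003
    q=q[:,0].astype(float); L=[]; C=c[:,0].astype(float)
    for i in range(4):
        a,b=q[i],q[(i+1)%4]; d=(b-a)/np.linalg.norm(b-a); t=(C-a)@d; o=(C-a)@[-d[1],d[0]]
        z=C[(abs(o)<6)&(t>.1*np.linalg.norm(b-a))&(t<.9*np.linalg.norm(b-a))]
        vx,vy,px,py=cv2.fitLine(z.astype(np.float32),cv2.DIST_HUBER,0,.01,.01).ravel(); L.append(np.cross([px,py,1],[px+vx,py+vy,1]))
    out=[]
    for i in range(4):
        p=np.cross(L[i-1],L[i]); out.append((p[:2]/p[2]+.5)/k-.5+[x,y])
    return np.array(out),m
E
python3 - <<'E'
from h import *
T=cam("top");S=cam("scene")
for nm,b,off in(("sq",(320,175,52,35),14.6),("rd",(390,203,55,32),12.8)):
    c,yaw,t,n,m=mould(T,b); a=np.radians(yaw)
    print(nm,"centroid",c,"yaw",yaw,"len",t,"wid",n,"origin",c-off*np.array([np.cos(a),np.sin(a)]),m.sum()/16)
qt,mt=quad(T,(198,142,90,82)); qs,ms=quad(S,(345,172,105,65),110)
print(qt.round(1).tolist(),qs.round(1).tolist())
cv2.imwrite("pics/q.png",np.hstack([cv2.resize(x.astype(np.uint8)*255,(400,300)) for x in(mt,ms)]))
# match: robust by projecting rough points
best=None
for k in range(4):
    for fl in(1,-1):
        o=np.roll(qs[::fl],k,axis=0); R=[tri(T,a,S,b) for a,b in zip(qt,o)]
        e=max(x[1] for x in R)
        if best is None or e<best[0]: best=(e,[x[0] for x in R])
P=np.array(best[1]);print(best[0]);print(P.round(1));print([np.linalg.norm(P[i]-P[i-1]).round(1) for i in range(4)])
E
```

```text
sq centroid [551.6934255  -94.92812014] yaw -72.74531097136774 len [-83.93623778  54.73191623] wid [-27.12395189  27.21382171] origin [547.36277741 -80.98518332] 414.0
rd centroid [ 462.68884927 -315.00523201] yaw 90.03548121898594 len [-83.04137499  55.66541069] wid [-29.73135962  30.30561413] origin [ 462.69677585 -327.80522956] 401.5
[[207.8, 151.9], [275.1, 159.3], [270.9, 213.7], [206.9, 206.6]] [[443.4, 192.6], [376.7, 206.8], [354.4, 190.3], [412.8, 178.8]]
0.496890101472502
[[661.6 371.1 130.5]
 [638.8 150.4 131.3]
 [472.8 167.9  34.8]
 [495.8 387.9  33.7]]
[np.float64(192.7), np.float64(221.9), np.float64(192.8), np.float64(221.1)]
```

View pics/q.png

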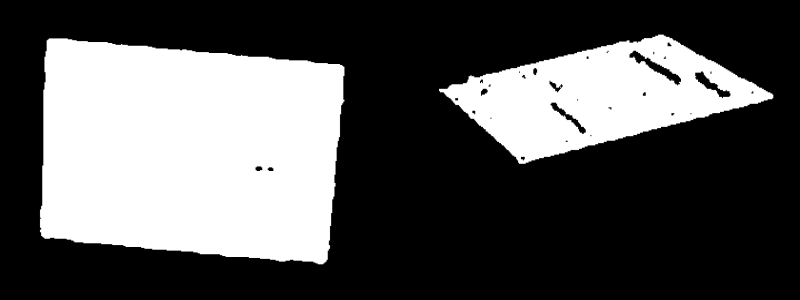

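The foam checks out: its sides measure 192.7 and 221.5, the slope is 30.1°, the origin is (567.2, 269.3, 82.6) and the yaw is −5.95°. The mould lengths also fit. The square mould is at (547.4, −81.0) with yaw −72.7°, and the round one is at (462.7, −327.8) with yaw 90.0°. I'll start with the square one, gripping its handle.

>>> {"op": "step_arm", "data": {"targets": [[[386,-656,0,0,0,-1.0],[386,-656,0,0,0,-1.0],[386,-656,0,0,0,-1.0],[386,-656,0,0,0,-1.0],[386,-656,0,0,0,-1.0],[386,-656,0,0,0,-1.0],[386,-656,0,0,0,-1.0],[386,-656,0,0,0,-1.0],[386,-656,0,0,0,-1.0],[386,-656,0,0,0,-1.0],[386,-656,0,0,0,-1.0],[386,-656,0,0,0,-1.0]]], "fingers": -1, "newtons": 60}}

```text
time: 1.3
tool_pos: [414.6, 145.3, 253.6]
tcp_rot: [179.9, 0.0, 107.2]
ft_force: [0.1, 0.8, 0.7]
finger_gap: 85.3
grip_force: 0.0
```

>>> {"op": "step_arm", "data": {"targets": [[[132,-225,-60,0,0,0],[132,-225,-60,0,0,0],[132,-225,-60,0,0,0],[132,-225,-60,0,0,0],[132,-225,-60,0,0,0],[132,-225,-60,0,0,0],[132,-225,-60,0,0,0],[132,-225,-130,0,0,0],[132,-225,-130,0,0,0],[132,-225,-130,0,0,0],[132,-225,-130,0,0,0]]]}}

```text
time: 2.22
tool_pos: [544.3, -77.4, 121.6]
tcp_rot: [-179.8, -0.1, 107.2]
ft_force: [0.4, 0.4, 0.7]
finger_gap: 85.5
grip_force: 0.0
```

```bash
python3 - <<'E'
from h import *
s=r.sense();print(s["tool_pos"],s["tcp_rot"])
E
```

```text
[544.33851794 -77.44785473 121.64841345] [-1.79761381e+02 -1.40726736e-01  1.07182195e+02]
```

>>> {"op": "step_arm", "data": {"targets": [[[2,-0.5,-40,0,0,0],[2,-0.5,-70,0,0,0],[2,-0.5,-80,0,0,0],[2,-0.5,-80,0,0,0]]]}}

```text
time: 2.55
tool_pos: [546.9, -77.7, 42.4]
tcp_rot: [-179.8, -0.1, 107.2]
ft_force: [-0.4, 1.1, -0.5]
finger_gap: 85.5
grip_force: 0.0
```

>>> {"op": "step_arm", "data": {"targets": [[[0,0,0,0,0,0],[0,0,0,0,0,0],[0,0,0,0,0,0],[0,0,0,0,0,0],[0,0,0,0,0,0],[0,0,0,0,0,0],[0,0,0,0,0,0],[0,0,0,0,0,0]]], "fingers": 1, "newtons": 60}}

```text
time: 3.22
tool_pos: [549.2, -78.6, 44.9]
tcp_rot: [179.9, 0.1, 107.2]
ft_force: [-1.7, 0.2, 7.2]
finger_gap: 22.5
grip_force: 60.5
```

>>> {"op": "step_arm", "data": {"targets": [[[0,0,30,0,0,0],[0,0,70,0,0,0],[0,0,110,0,0,0],[0,0,150,0,0,0],[0,0,170,0,0,0],[0,0,170,0,0,0]]]}}

```text
time: 3.72
tool_pos: [551.2, -79.0, 220.5]
tcp_rot: [179.5, 0.3, 107.2]
ft_force: [0.9, 0.7, -1.5]
finger_gap: 22.5
grip_force: 59.6
```

```bash
cat >> h.py <<'E'
FO=np.array([567.2,269.3,82.6]); FR=Ro.from_euler("xyz",[0,-30,-5.95],degrees=True)
GR=FR*Ro.from_euler("z",180,degrees=True)*Ro.from_euler("x",180,degrees=True) # tool x=-foam x, tool z=-foam z
def goal(fx,fy,fz):
    s=r.sense(); P=FO+FR.apply([fx,fy,fz]); C=Ro.from_euler("xyz",s["tcp_rot"],degrees=True)
    f=FR.inv().apply(s["tool_pos"]-FO)
    print("now",s["tool_pos"].round(1),"foam",f.round(1),"F",FR.inv().apply(s["ft_force"]).round(1),"gap",round(s["finger_gap"],1))
    print("shift",(P-s["tool_pos"]).round(1),"turn",(GR*C.inv()).as_rotvec().round(4),"world",P.round(1))
E
python3 - <<'E'
from h import *
goal(-2,55.5,90)
print(FR.as_matrix().round(3))
E
```

```text
now [551.2 -79.  220.5] foam [  86.5 -348.1  109.3] F [-0.   0.8 -1.7] gap 22.5
shift [-24.7 408.4 -61. ] turn [-0.3551 -0.4176  1.1371] world [526.5 329.3 159.5]
[[ 0.861  0.104 -0.497]
 [-0.09   0.995  0.052]
 [ 0.5    0.     0.866]]
```

>>> {"op": "step_arm", "data": {"targets": [[[-25,408,0,-0.355,-0.418,1.137],[-25,408,0,-0.355,-0.418,1.137],[-25,408,0,-0.355,-0.418,1.137],[-25,408,0,-0.355,-0.418,1.137],[-25,408,0,-0.355,-0.418,1.137],[-25,408,0,-0.355,-0.418,1.137],[-25,408,0,-0.355,-0.418,1.137],[-25,408,0,-0.355,-0.418,1.137],[-25,408,0,-0.355,-0.418,1.137],[-25,408,0,-0.355,-0.418,1.137],[-25,408,0,-0.355,-0.418,1.137],[-25,408,-20,-0.355,-0.418,1.137]]]}}

```text
time: 4.72
tool_pos: [522.9, 333.0, 195.7]
tcp_rot: [-179.6, 29.9, 174.3]
ft_force: [1.1, 0.0, -1.3]
finger_gap: 22.1
grip_force: 59.8
```

```bash
python3 - <<'E'
from h import *
goal(-2,55.5,90)
T=cam("top");S=cam("scene")
c=lambda s,x,y,w,h,k:cv2.resize(s["img"][y:y+h,x:x+w],(400,int(400*h/w)),interpolation=cv2.INTER_CUBIC)
a=c(T,180,120,120,110,4);b=c(S,330,100,140,120,4);W=np.zeros((400,800,3),np.uint8);W[:a.shape[0],:400]=a;W[:b.shape[0],400:]=b
cv2.imwrite("pics/h1.png",W);goal(-2,55.5,90)
E
```

```text
now [522.9 333.  195.7] foam [ 12.7  58.8 123.2] F [ 0.2  0.1 -1.7] gap 22.1
shift [  3.5  -3.7 -36.1] turn [ 0.0051 -0.0023 -0.0012] world [526.5 329.3 159.5]
now [520.3 328.5 187.9] foam [  6.9  54.  117.6] F [-2.8 -1.1 -2.5] gap 22.3
shift [  6.2   0.8 -28.3] turn [ 0.0117 -0.0128  0.0039] world [526.5 329.3 159.5]
```

View pics/h1.png

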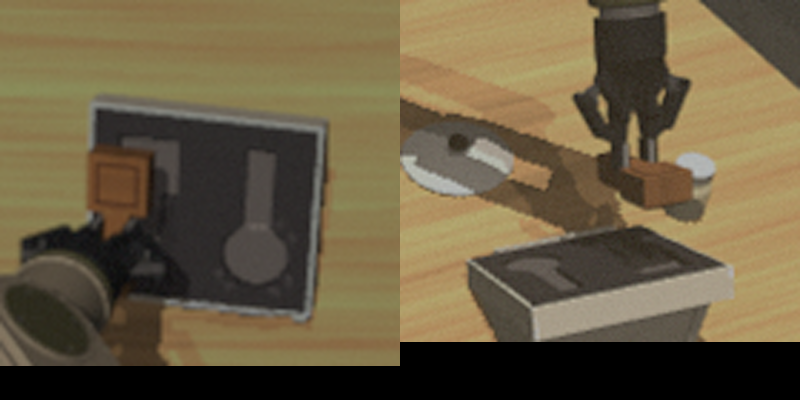

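The mould is held level in the hand with its head up-slope, and the tool is still settling. I'll lower it to just above the face and let it settle.

>>> {"op": "step_arm", "data": {"targets": [[[21,-0.5,-54,0,0,0],[21,-0.5,-54,0,0,0],[21,-0.5,-54,0,0,0],[21,-0.5,-54,0,0,0],[21,-0.5,-54,0,0,0],[21,-0.5,-54,0,0,0]]]}}

```text
time: 5.32
tool_pos: [544.9, 329.6, 141.6]
tcp_rot: [-179.6, 29.8, 174.0]
ft_force: [-0.3, 0.7, -1.8]
finger_gap: 22.5
grip_force: 59.7
```

```bash
python3 - <<'E'
from h import *
goal(-2,55.5,60)
T=cam("top");S=cam("scene")
# head top face (orange, mould z=36): tri of centroid not exact on both -> top view cast on plane foam z = tcpz-44+36
s=r.sense(); f=FR.inv().apply(s["tool_pos"]-FO); zt=f[2]-8; n=FR.apply([0,0,1])
def pts(cam_,box,k=4):
    x,y,w,h=box; g=cv2.resize(cam_["img"][y:y+h,x:x+w],None,fx=k,fy=k,interpolation=cv2.INTER_CUBIC)
    H=cv2.cvtColor(cv2.GaussianBlur(g,(5,5),0),cv2.COLOR_BGR2HSV).astype(int)
    m=big((H[...,0]<=15)&(H[...,1]>130)&(H[...,2]>60)); v,u=np.nonzero(m)
    P=[]
    for a,b in zip(u,v):
        d=ray(cam_,((a+.5)/k-.5+x,(b+.5)/k-.5+y)); e=cam_["eye"]
        P.append(FR.inv().apply(e+d*((FO+n*zt-e)@n)/(d@n)-FO))
    return np.array(P)
P=pts(T,(200,140,45,60));print("foam x range",np.percentile(P[:,0],[1,99]),"y range",np.percentile(P[:,1],[1,99]),len(P)/16)
goal(-2,55.5,60)
E
```

```text
now [544.9 329.6 141.6] foam [ 4.8 57.7 65.3] F [-1.2  0.7 -1.4] gap 22.5
shift [-3.5 -1.9 -8. ] turn [ 0.0054 -0.0037  0.0049] world [541.4 327.8 133.6]
foam x range [ 1.5588229  84.17466731] y range [28.66364507 83.96920409] 370.25
now [544.7 329.8 141.4] foam [ 4.6 57.9 65.3] F [-0.9 -0.2 -2.5] gap 22.9
shift [-3.3 -2.  -7.9] turn [ 0.0054 -0.0036  0.0046] world [541.4 327.8 133.6]
```

>>> {"op": "step_arm", "data": {"targets": [[[-5.6,-1.2,-3.2,0.005,-0.004,0.005],[-5.6,-1.2,-3.2,0.005,-0.004,0.005],[-5.6,-1.2,-3.2,0.005,-0.004,0.005],[-1.6,-1.6,-10,0.005,-0.004,0.005],[2.4,-2,-17,0.005,-0.004,0.005],[6,-2.4,-23.3,0.005,-0.004,0.005],[6,-2.4,-23.3,0.005,-0.004,0.005],[6,-2.4,-23.3,0.005,-0.004,0.005]]]}}

```text
time: 6.08
tool_pos: [550.7, 326.6, 115.6]
tcp_rot: [-179.8, 29.9, 174.1]
ft_force: [3.6, 0.4, -1.8]
finger_gap: 22.1
grip_force: 60.0
```

```bash
python3 - <<'E'
from h import *
goal(-1.7,56,30)
E
```

```text
now [550.7 326.6 115.6] foam [-2.8 55.3 39.8] F [ 2.1  0.8 -3.3] gap 22.1
shift [ 5.9  0.1 -7.9] turn [ 0.0023 -0.0017 -0.0001] world [556.6 326.7 107.7]
```

>>> {"op": "step_arm", "data": {"targets": [[[2.5,0,-3,0,0,0],[3.7,-0.1,-5.2,0,0,0],[5,-0.2,-7,0,0,0],[5,-0.2,-7,0,0,0]]]}}

```text
time: 6.42
tool_pos: [555.0, 326.4, 108.7]
tcp_rot: [-179.8, 29.9, 174.2]
ft_force: [0.4, -0.2, 0.2]
finger_gap: 22.5
grip_force: 60.4
```

```bash
python3 - <<'E'
from h import *
goal(-1.7,56,28)
E
```

```text
now [555.  326.4 108.7] foam [-2.6 55.6 31.6] F [ 0.5 -0.2 -0. ] gap 22.5
shift [ 2.6  0.2 -2.7] turn [ 0.0025 -0.0023 -0.0003] world [557.6 326.6 106. ]
```

>>> {"op": "step_arm", "data": {"targets": [[[1,0,-1.7,0,0,0],[2,-0.1,-3.5,0,0,0],[3,-0.2,-5.2,0,0,0],[3,-0.2,-5.2,0,0,0],[3,-0.2,-5.2,0,0,0]]]}}

```text
time: 6.83
tool_pos: [556.0, 326.7, 107.4]
tcp_rot: [-179.7, 29.8, 174.1]
ft_force: [-57.3, -15.8, 55.1]
finger_gap: 22.1
grip_force: 69.7
```

```bash
python3 - <<'E'
from h import *
goal(-1.7,56,25)
E
```

```text
now [556.  326.7 107.4] foam [-2.4 55.9 30. ] F [-20.4 -21.6  75.4] gap 22.1
shift [ 3.1 -0.2 -4. ] turn [ 0.0036 -0.0034  0.0015] world [559.1 326.4 103.4]
```

Contact was firm at foam z≈30, which fits the mould being home. I'll relieve the force and check the picture.

>>> {"op": "step_arm", "data": {"targets": [[[-2,0,3.8,0,0,0],[-2,0,3.8,0,0,0]]]}}

```text
time: 7.0
tool_pos: [555.7, 327.2, 108.8]
tcp_rot: [-179.9, 30.0, 174.2]
ft_force: [-0.6, 0.0, -2.2]
finger_gap: 22.3
grip_force: 60.3
```

```bash
python3 - <<'E'
from h import *
goal(-1.7,56,30)
T=cam("top");S=cam("scene")
c=lambda s,x,y,w,h:cv2.resize(s["img"][y:y+h,x:x+w],(400,int(400*h/w)),interpolation=cv2.INTER_CUBIC)
a=c(T,195,140,90,80);b=c(S,345,130,110,110);W=np.zeros((400,800,3),np.uint8);W[:a.shape[0],:400]=a;W[:b.shape[0],400:]=b
cv2.imwrite("pics/h2.png",cv2.convertScaleAbs(W,alpha=1.6))
E
```

```text
now [555.7 327.2 108.8] foam [-2.  56.4 31.4] F [-1.6 -0.  -1.6] gap 22.3
shift [ 0.9 -0.5 -1. ] turn [ 0.001  -0.0009 -0.0012] world [556.6 326.7 107.7]
```

View pics/h2.png

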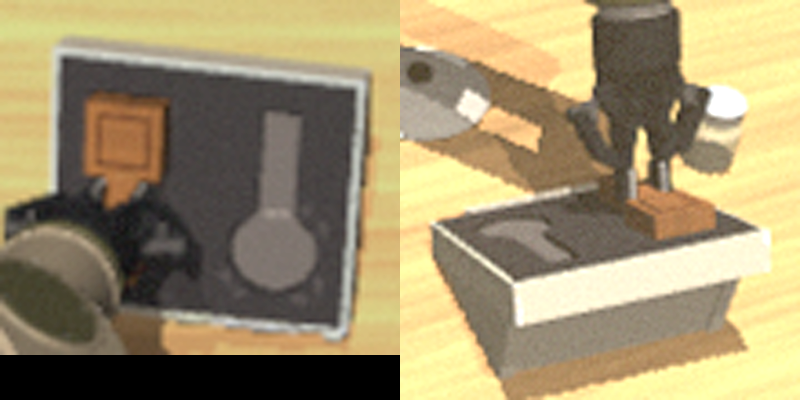

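The mould sits square in the pocket outline. I'll open part-way, retreat along the foam normal, then press from above with shut fingers and read the height.

>>> {"op": "step_arm", "data": {"targets": [[[0,0,0,0,0,0],[0,0,0,0,0,0],[0,0,0,0,0,0],[0,0,0,0,0,0],[-10,1,17.3,0,0,0],[-20,2,34.6,0,0,0],[-20,2,34.6,0,0,0],[-20,2,34.6,0,0,0]]], "fingers": 0}}

```text
time: 7.77
tool_pos: [536.7, 329.1, 143.5]
tcp_rot: [-180.0, 30.0, 174.1]
ft_force: [0.3, -0.2, 0.1]
finger_gap: 42.7
grip_force: 0.0
```

>>> {"op": "step_arm", "data": {"targets": [[[9,-1,5,0,0,0],[9,-1,5,0,0,0],[9,-1,5,0,0,0],[9,-1,5,0,0,0],[9,-1,5,0,0,0],[9,-1,5,0,0,0]]], "fingers": 1}}

```text
time: 8.27
tool_pos: [544.9, 327.2, 146.5]
tcp_rot: [-179.8, 29.9, 174.2]
ft_force: [0.5, -0.3, 0.5]
finger_gap: 0.0
grip_force: 0.0
```

```bash
python3 - <<'E'
from h import *
goal(10,56,44)
E
```

```text
now [544.9 327.2 146.5] foam [ 7.5 55.2 69.5] F [ 0.7 -0.2  0.2] gap 0.0
shift [ 14.9  -0.8 -20.8] turn [ 0.0026 -0.0027 -0.0002] world [559.7 326.4 125.7]
```

>>> {"op": "step_arm", "data": {"targets": [[[7.5,0,-10,0,0,0],[13.5,-0.6,-18.5,0,0,0],[14.5,-0.7,-20.2,0,0,0],[15.5,-0.8,-21.9,0,0,0],[15.5,-0.8,-21.9,0,0,0]]]}}

```text
time: 8.68
tool_pos: [559.5, 326.2, 125.2]
tcp_rot: [-179.7, 29.8, 174.1]
ft_force: [-12.8, -3.5, 10.2]
finger_gap: 0.0
grip_force: 7.3
```

>>> {"op": "step_arm", "data": {"targets": [[[0.5,0,-0.9,0,0,0],[1,-0.1,-1.7,0,0,0],[1,-0.1,-1.7,0,0,0]]]}}

```text
time: 8.93
tool_pos: [559.9, 326.4, 125.0]
tcp_rot: [-179.7, 29.8, 174.1]
ft_force: [-31.6, -8.7, 28.7]
finger_gap: 0.0
grip_force: 20.3
```

```bash
python3 - <<'E'
from h import *
goal(10,56,40)
E
```

```text
now [559.9 326.4 125. ] foam [ 9.8 56.  43.4] F [-12.1 -11.9  40.1] gap 0.0
shift [ 1.8 -0.2 -2.8] turn [ 0.0036 -0.0041  0.001 ] world [561.7 326.2 122.2]
```

>>> {"op": "step_arm", "data": {"targets": [[[-4,0.4,6.9,0,0,0],[24.4,-2.6,23.4,0,0,0],[24.4,-2.6,23.4,0,0,0],[26.4,-2.8,20,0,0,0],[28.4,-3,16.5,0,0,0],[28.4,-3,16.5,0,0,0]]]}}

```text
time: 9.43
tool_pos: [590.4, 324.0, 142.3]
tcp_rot: [-179.9, 30.0, 174.1]
ft_force: [-15.7, -4.7, 23.1]
finger_gap: -0.1
grip_force: 13.5
```

```bash
python3 - <<'E'
from h import *
goal(10,56,40)
E
```

```text
now [590.4 324.  142.3] foam [45.  56.8 43. ] F [-1.6 -6.3 27.6] gap -0.1
shift [-28.7   2.1 -20.1] turn [0.0015 0.0002 0.0001] world [561.7 326.2 122.2]
```

>>> {"op": "step_arm", "data": {"targets": [[[-4,0.4,6.9,0,0,0],[-39,4,-12,0,0,0],[-73,7.6,-33.1,0,0,0],[-73,7.6,-33.1,0,0,0],[-71,7.4,-36.6,0,0,0],[-69,7.2,-40,0,0,0],[-69,7.2,-40,0,0,0]]]}}

```text
time: 10.02
tool_pos: [515.9, 330.3, 98.4]
tcp_rot: [-179.6, 29.4, 174.1]
ft_force: [-61.8, -8.5, 40.0]
finger_gap: 0.0
grip_force: 32.7
```

```bash
python3 - <<'E'
from h import *
goal(10,56,40)
E
```

```text
now [515.9 330.3  98.4] foam [-41.8  55.4  42.4] F [-32.5 -14.9  64.9] gap 0.0
shift [45.8 -4.2 23.8] turn [ 0.0052 -0.0112  0.0021] world [561.7 326.2 122.2]
```

The square mould is home: top heights of 43.0, 43.4 and 42.4 along its length against an expected 42, and it does not yield at up to 65 N. On to the round mould.

>>> {"op": "step_arm", "data": {"targets": [[[-15,2,26,0,0,0],[-30,3,60,0,0,0],[-30,3,100,0,0,0],[-30,3,140,0,0,0]]], "fingers": -1}}

```text
time: 10.35
tool_pos: [490.1, 333.5, 240.4]
tcp_rot: [-179.8, 29.8, 174.3]
ft_force: [1.6, 1.5, 1.1]
finger_gap: 48.0
grip_force: 0.0
```

```bash
python3 - <<'E'
from h import *
s=r.sense();C=Ro.from_euler("xyz",s["tcp_rot"],degrees=True)
G=Ro.from_euler("xyz",[180,0,90],degrees=True)
print(s["tool_pos"],np.array([462.7,-330.8,140])-s["tool_pos"],(G*C.inv()).as_rotvec())
E
```

```text
[490.0700181  333.54191388 240.40793719] [ -27.3700181  -664.34191388 -100.40793719] [ 0.42518689  0.37836692 -1.43362257]
```

>>> {"op": "step_arm", "data": {"targets": [[[-27,-664,0,0.425,0.378,-1.434],[-27,-664,0,0.425,0.378,-1.434],[-27,-664,0,0.425,0.378,-1.434],[-27,-664,0,0.425,0.378,-1.434],[-27,-664,0,0.425,0.378,-1.434],[-27,-664,0,0.425,0.378,-1.434],[-27,-664,0,0.425,0.378,-1.434],[-27,-664,0,0.425,0.378,-1.434],[-27,-664,0,0.425,0.378,-1.434],[-27,-664,0,0.425,0.378,-1.434],[-27,-664,0,0.425,0.378,-1.434],[-27,-664,0,0.425,0.378,-1.434]]]}}

```text
time: 11.35
tool_pos: [470.7, -168.6, 240.5]
tcp_rot: [179.4, 0.7, 91.8]
ft_force: [0.9, 1.5, 0.0]
finger_gap: 85.2
grip_force: 0.0
```

```bash
python3 - <<'E'
from h import *
cam("scene");cam("top")
s=r.sense();C=Ro.from_euler("xyz",s["tcp_rot"],degrees=True)
G=Ro.from_euler("xyz",[180,0,90],degrees=True)
print(s["tool_pos"],np.array([462.7,-330.8,120])-s["tool_pos"],(G*C.inv()).as_rotvec())
E
```

```text
[ 469.92172569 -173.30016279  239.19273191] [  -7.22172569 -157.49983721 -119.19273191] [ 0.01440676  0.0085822  -0.02417451]
```

>>> {"op": "step_arm", "data": {"targets": [[[-7,-157.5,0,0.01,0,-0.024],[-7,-157.5,0,0.01,0,-0.024],[-7,-157.5,0,0.01,0,-0.024],[-7,-157.5,-60,0.01,0,-0.024],[-7,-157.5,-120,0.01,0,-0.024],[-7,-157.5,-120,0.01,0,-0.024],[-7,-157.5,-120,0.01,0,-0.024],[-7,-157.5,-120,0.01,0,-0.024],[-7,-157.5,-120,0.01,0,-0.024]]]}}

```text
time: 12.2
tool_pos: [464.6, -323.7, 121.8]
tcp_rot: [179.3, 0.3, 90.8]
ft_force: [0.4, 0.5, 1.8]
finger_gap: 85.6
grip_force: 0.0
```

```bash
python3 - <<'E'
from h import *
s=r.sense();C=Ro.from_euler("xyz",s["tcp_rot"],degrees=True)
G=Ro.from_euler("xyz",[180,0,90],degrees=True)
print(s["tool_pos"],np.array([462.7,-330.8,43])-s["tool_pos"],(G*C.inv()).as_rotvec())
E
```

```text
[ 464.56023738 -323.68380811  121.77654516] [ -1.86023738  -7.11619189 -78.77654516] [ 0.00490518  0.01251898 -0.01404678]
```

>>> {"op": "step_arm", "data": {"targets": [[[-2,-6.5,-30,0.005,0.01,-0.014],[-2,-6.5,-60,0.005,0.01,-0.014],[-2,-6.5,-79,0.005,0.01,-0.014],[-2,-6.5,-79,0.005,0.01,-0.014],[-2,-6.5,-79,0.005,0.01,-0.014]]]}}

```text
time: 12.62
tool_pos: [462.9, -330.2, 43.3]
tcp_rot: [179.8, 0.0, 90.0]
ft_force: [-0.3, 0.8, -0.5]
finger_gap: 85.5
grip_force: 0.0
```

>>> {"op": "step_arm", "data": {"targets": [[[0,0,0,0,0,0],[0,0,0,0,0,0],[0,0,0,0,0,0],[0,0,0,0,0,0],[0,0,0,0,0,0],[0,0,0,0,0,0],[0,0,0,0,0,0],[0,0,0,0,0,0]]], "fingers": 1, "newtons": 60}}

```text
time: 13.28
tool_pos: [462.4, -330.4, 42.3]
tcp_rot: [179.8, 0.0, 90.0]
ft_force: [0.3, 0.3, 6.4]
finger_gap: 22.4
grip_force: 60.5
```

```bash
python3 - <<'E'
from h import *
goal(0,0,0)
E
```

```text
now [ 462.4 -330.4   42.3] foam [ -56.6 -607.4  -13.9] F [3.4 0.3 5.4] gap 22.4
shift [104.8 599.7  40.3] turn [-0.4275 -0.3809  1.4305] world [567.2 269.3  82.6]
```

>>> {"op": "step_arm", "data": {"targets": [[[0,0,35,0,0,0],[0,0,75,0,0,0],[0,0,115,0,0,0],[0,0,155,0,0,0],[0,0,185,0,0,0],[0,0,185,0,0,0]]]}}

```text
time: 13.78
tool_pos: [464.3, -332.2, 234.8]
tcp_rot: [179.4, 0.4, 90.0]
ft_force: [0.9, 1.0, -0.1]
finger_gap: 22.5
grip_force: 59.7
```

```bash
python3 - <<'E'
from h import *
goal(2.6,-55.5,90)
E
```

```text
now [ 464.3 -332.2  234.8] foam [  41.5 -608.9  151.8] F [ 0.6  1.  -0.5] gap 22.5
shift [ 54.6 550.7 -73. ] turn [-0.4273 -0.3698  1.4293] world [518.9 218.5 161.8]
```

>>> {"op": "step_arm", "data": {"targets": [[[55,550,0,-0.427,-0.37,1.429],[55,550,0,-0.427,-0.37,1.429],[55,550,0,-0.427,-0.37,1.429],[55,550,0,-0.427,-0.37,1.429],[55,550,0,-0.427,-0.37,1.429],[55,550,0,-0.427,-0.37,1.429],[55,550,0,-0.427,-0.37,1.429],[55,550,0,-0.427,-0.37,1.429],[55,550,0,-0.427,-0.37,1.429],[55,550,0,-0.427,-0.37,1.429],[55,550,0,-0.427,-0.37,1.429],[55,550,0,-0.427,-0.37,1.429]]]}}

```text
time: 14.78
tool_pos: [510.4, 169.9, 225.3]
tcp_rot: [-180.0, 29.0, 172.2]
ft_force: [0.9, 0.5, -1.0]
finger_gap: 22.5
grip_force: 59.5
```

```bash
python3 - <<'E'
from h import *
cam("top");cam("scene");cam("top");goal(2.6,-55.5,75)
E
```

```text
now [509.8 170.5 224.4] foam [  30.3 -104.2  146.2] F [-0.2 -0.5 -1.3] gap 22.6
shift [ 16.6  47.2 -75.5] turn [-0.0027 -0.02    0.0327] world [526.4 217.8 148.9]
```

>>> {"op": "step_arm", "data": {"targets": [[[5,47,-10,-0.003,-0.02,0.033],[5,47,-20,-0.003,-0.02,0.033],[16.5,47,-60,-0.003,-0.02,0.033],[16.5,47,-75.5,-0.003,-0.02,0.033],[16.5,47,-75.5,-0.003,-0.02,0.033],[16.5,47,-75.5,-0.003,-0.02,0.033],[16.5,47,-75.5,-0.003,-0.02,0.033]]]}}

```text
time: 15.52
tool_pos: [528.7, 214.1, 152.0]
tcp_rot: [179.9, 30.2, 173.6]
ft_force: [0.1, 0.3, -1.0]
finger_gap: 22.2
grip_force: 60.0
```

```bash
python3 - <<'E'
from h import *
goal(2.6,-55.5,60)
S=cam("scene");T=cam("top")
c=lambda s,x,y,w,h:cv2.resize(s["img"][y:y+h,x:x+w],(400,int(400*h/w)),interpolation=cv2.INTER_CUBIC)
a=c(T,195,140,90,80);b=c(S,345,130,110,110);W=np.zeros((400,800,3),np.uint8);W[:a.shape[0],:400]=a;W[:b.shape[0],400:]=b
cv2.imwrite("pics/h3.png",cv2.convertScaleAbs(W,alpha=1.6))
goal(2.6,-55.5,60)
E
```

```text
now [528.7 214.1 152. ] foam [  6.5 -58.9  76.4] F [-0.4  0.4 -0.9] gap 22.2
shift [  5.2   2.9 -16.1] turn [-0.0012  0.0035  0.0073] world [533.8 217.  135.9]
now [529.2 214.7 153.2] foam [  7.5 -58.3  77.2] F [-0.9  0.1 -1.7] gap 22.3
shift [  4.6   2.3 -17.3] turn [-0.0022  0.0056  0.0068] world [533.8 217.  135.9]
```

View pics/h3.png

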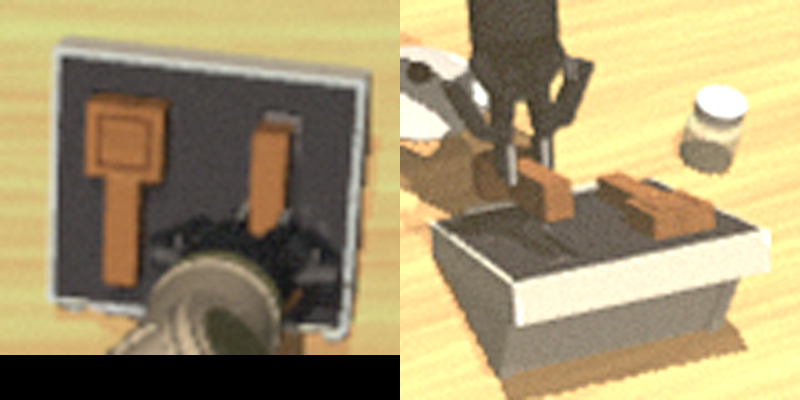

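The square mould is seated, and the round one hovers over its pocket with its handle up-slope. I'll lower it.

>>> {"op": "step_arm", "data": {"targets": [[[4.6,2.3,-17.3,-0.002,0.005,0.007],[4.6,2.3,-17.3,-0.002,0.005,0.007],[4.6,2.3,-17.3,-0.002,0.005,0.007],[4.6,2.3,-17.3,-0.002,0.005,0.007],[8,2,-23,-0.002,0.005,0.007],[11,1.7,-28,-0.002,0.005,0.007],[13.5,1.4,-32.9,-0.002,0.005,0.007],[13.5,1.4,-32.9,-0.002,0.005,0.007],[13.5,1.4,-32.9,-0.002,0.005,0.007]]]}}

```text
time: 16.37
tool_pos: [541.6, 216.0, 117.6]
tcp_rot: [-179.9, 29.9, 174.2]
ft_force: [0.6, 1.4, -1.1]
finger_gap: 22.4
grip_force: 60.2
```

```bash
python3 - <<'E'
from h import *
goal(2.6,-55.5,34)
E
```

```text
now [541.6 216.  117.6] foam [  0.3 -55.7  40.3] F [-0.2  1.4 -1.2] gap 22.4
shift [ 5.1 -0.4 -4.3] turn [ 0.0013 -0.0027 -0.001 ] world [546.8 215.6 113.3]
```

>>> {"op": "step_arm", "data": {"targets": [[[2,-0.2,1.1,0,0,0],[3.5,-0.3,-1.5,0,0,0],[5,-0.4,-4.2,0,0,0],[5,-0.4,-4.2,0,0,0],[5,-0.4,-4.2,0,0,0]]]}}

```text
time: 16.78
tool_pos: [546.5, 215.6, 113.4]
tcp_rot: [-179.9, 29.9, 174.2]
ft_force: [0.5, -0.1, -1.2]
finger_gap: 22.3
grip_force: 60.2
```

```bash
python3 - <<'E'
from h import *
goal(2.6,-55.5,29)
E
```

```text
now [546.5 215.6 113.4] foam [  2.3 -55.5  34.2] F [-0.2 -0.  -1.3] gap 22.3
shift [ 2.8 -0.3 -4.3] turn [ 0.0013 -0.0027 -0.0011] world [549.3 215.4 109. ]
```

>>> {"op": "step_arm", "data": {"targets": [[[1,-0.1,-1.6,0,0,0],[2,-0.2,-3,0,0,0],[2.8,-0.3,-4.3,0,0,0],[2.8,-0.3,-4.3,0,0,0]]]}}

```text
time: 17.12
tool_pos: [549.0, 215.4, 108.9]
tcp_rot: [-179.9, 29.8, 174.2]
ft_force: [-1.4, 0.2, 0.1]
finger_gap: 22.5
grip_force: 60.3
```

```bash
python3 - <<'E'
from h import *
goal(2.6,-55.5,27)
E
```

```text
now [549.  215.4 108.9] foam [  2.3 -55.5  29. ] F [-1.2  0.1  0.8] gap 22.5
shift [ 1.2 -0.1 -1.6] turn [ 0.0014 -0.0031 -0.0012] world [550.3 215.3 107.3]
```

>>> {"op": "step_arm", "data": {"targets": [[[0.6,0,-0.9,0,0,0],[1.2,-0.1,-1.8,0,0,0],[1.2,-0.1,-1.8,0,0,0]]]}}

```text
time: 17.37
tool_pos: [549.7, 215.4, 108.0]
tcp_rot: [-179.9, 29.8, 174.2]
ft_force: [-20.7, -2.8, 18.1]
finger_gap: 22.4
grip_force: 63.6
```

```bash
python3 - <<'E'
from h import *
goal(2.6,-55.5,25)
E
```

```text
now [549.7 215.4 108. ] foam [  2.5 -55.5  27.9] F [-8.5 -5.  25.9] gap 22.4
shift [ 1.5 -0.2 -2.4] turn [ 0.0017 -0.0039 -0.0007] world [551.3 215.2 105.6]
```

Firm stop at foam z=27.9. I'll release, retreat and check by pressing from above with shut fingers.

>>> {"op": "step_arm", "data": {"targets": [[[-0.5,0,1,0,0,0],[-0.5,0,1,0,0,0],[-0.5,0,1,0,0,0],[-0.5,0,1,0,0,0],[-10,1,17.3,0,0,0],[-20,2,36,0,0,0],[-20,2,36,0,0,0]]], "fingers": 0}}

```text
time: 17.95
tool_pos: [531.2, 218.2, 146.8]
tcp_rot: [180.0, 30.1, 174.1]
ft_force: [0.2, 0.3, -0.1]
finger_gap: 42.7
grip_force: 0.0
```

>>> {"op": "step_arm", "data": {"targets": [[[-9,1,-5,0,0,0],[-9,1,-5,0,0,0],[-9,1,-5,0,0,0],[-9,1,-5,0,0,0],[-9,1,-5,0,0,0],[-9,1,-5,0,0,0]]], "fingers": 1}}

```text
time: 18.45
tool_pos: [521.4, 218.1, 137.9]
tcp_rot: [-179.9, 29.8, 174.2]
ft_force: [-1.2, 0.7, 0.1]
finger_gap: -0.1
grip_force: 0.0
```

```bash
python3 - <<'E'
from h import *
goal(-10,-55.5,42)
E
```

```text
now [521.4 218.1 137.9] foam [ -7.3 -55.7  68. ] F [-1.   0.6  0.7] gap -0.1
shift [ 10.6  -0.9 -23.9] turn [ 0.0017 -0.0034 -0.001 ] world [531.9 217.2 114. ]
```

>>> {"op": "step_arm", "data": {"targets": [[[5,0,-12,0,0,0],[9,-0.7,-21,0,0,0],[10,-0.8,-23,0,0,0],[11,-0.9,-24.6,0,0,0],[11,-0.9,-24.6,0,0,0]]]}}

```text
time: 18.87
tool_pos: [531.6, 217.6, 115.3]
tcp_rot: [-179.8, 29.8, 174.1]
ft_force: [-37.0, -4.3, 35.1]
finger_gap: -0.0
grip_force: 24.5
```

```bash
python3 - <<'E'
from h import *
goal(-42,-55.5,42)
E
```

```text
now [531.6 217.6 115.3] foam [ -9.6 -55.1  43.4] F [-13.9  -8.1  48.6] gap -0.0
shift [-27.2   2.4 -17.4] turn [ 0.0019 -0.0045  0.0001] world [504.4 220.   98. ]
```

>>> {"op": "step_arm", "data": {"targets": [[[-4,0.4,6.9,0,0,0],[-31.5,3.3,-9.1,0,0,0],[-31.5,3.3,-9.1,0,0,0],[-29.5,3.1,-12.6,0,0,0],[-27.5,2.9,-16,0,0,0],[-27.5,2.9,-16,0,0,0]]]}}

```text
time: 19.37
tool_pos: [503.6, 220.6, 98.0]
tcp_rot: [-179.9, 29.6, 174.1]
ft_force: [-49.3, -2.3, 38.8]
finger_gap: 0.1
grip_force: 28.6
```

```bash
python3 - <<'E'
from h import *
goal(45,-55.5,42)
E
```

```text
now [503.6 220.6  98. ] foam [-42.7 -55.   42.5] F [-22.9  -7.4  58. ] gap 0.1
shift [75.7 -8.4 43.5] turn [ 0.0015 -0.0067  0.0004] world [579.3 212.2 141.5]
```

>>> {"op": "step_arm", "data": {"targets": [[[-4,0.4,6.9,0,0,0],[32,-3.5,28,0,0,0],[70.9,-7.4,50.4,0,0,0],[70.9,-7.4,50.4,0,0,0],[72.9,-7.6,47,0,0,0],[74.9,-7.8,43.5,0,0,0],[74.9,-7.8,43.5,0,0,0]]]}}

```text
time: 19.95
tool_pos: [581.8, 212.8, 144.1]
tcp_rot: [-180.0, 30.1, 174.1]
ft_force: [-12.1, -4.3, 24.3]
finger_gap: -0.3
grip_force: 13.4
```

```bash
python3 - <<'E'
from h import *
goal(45,-55.5,42)
E
```

```text
now [581.8 212.8 144.1] foam [ 48.4 -54.7  43. ] F [ 2.1 -5.5 26.9] gap -0.3
shift [-2.5 -0.6 -2.6] turn [ 0.0006  0.0019 -0.0009] world [579.3 212.2 141.5]
```

The round mould's top heights are 43.4, 42.5 and 43.0, the same as the square one's, so it is home. I'll retreat and take a last look.

>>> {"op": "step_arm", "data": {"targets": [[[-15,1.5,26,0,0,0],[-30,3,60,0,0,0],[-60,0,90,0,0,0],[-90,-20,110,0,0,0],[-120,-50,120,0,0,0],[-140,-90,120,0,0,0],[-140,-130,120,0,0,0],[-140,-170,120,0,0,0],[-140,-210,120,0,0,0],[-140,-210,120,0,0,0],[-140,-210,120,0,0,0]]]}}

```text
time: 20.87
tool_pos: [441.8, -1.0, 259.0]
tcp_rot: [-179.8, 29.6, 173.7]
ft_force: [1.1, 0.9, -0.6]
finger_gap: 0.4
grip_force: 0.0
```

```bash
python3 - <<'E'
from h import *
S=cam("scene");T=cam("top")
c=lambda s,x,y,w,h:cv2.resize(s["img"][y:y+h,x:x+w],(400,int(400*h/w)),interpolation=cv2.INTER_CUBIC)
a=c(T,150,100,330,220);b=c(S,345,150,110,90);d=c(T,195,140,90,75);W=np.zeros((600,800,3),np.uint8);W[:a.shape[0],:400]=a;W[:b.shape[0],400:]=b
W[267:600,:400]=d[:333]
cv2.imwrite("pics/end.png",cv2.convertScaleAbs(W,alpha=1.5));s=r.sense();print(s["time"],s["tool_pos"],s["ft_force"])
E
```

```text
20.9667 [442.03553942   2.32826948 259.78542675] [-0.03880208 -0.12543052  0.28729718]
```

View pics/end.png

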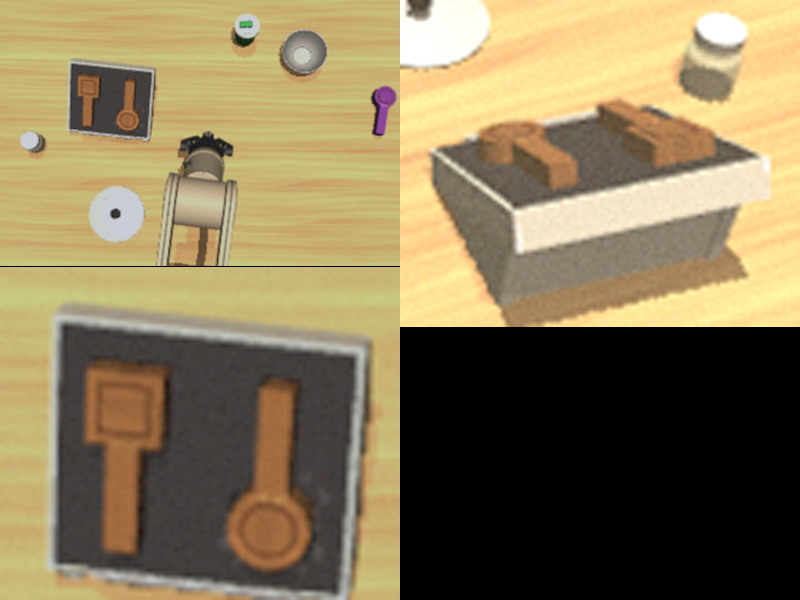

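Both moulds sit flush in their pockets, the square one on the left and the round one on the right. The cup, bowl, lid and jar haven't moved, and the gripper is clear.

```bash
python3 -c "
from bench import r
print(r.hand_in())"
```

```text
the job is handed in; nothing more can be done
None
```

Both moulds are pressed fully home in their own pockets and released, the cup, bowl, lid and jar were left where they stood, and the job was handed in at about 21 s of the 58 s allowed.

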